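# Hand-dip a slide rack from the drip stand

### The job

Take the slide rack by its yellow grip, lift it up and off the two prongs of the drip stand, carry it level to the open green staining dish and lower it in as for a timed hand dip. Finish while still holding it there, level and still, with the slides wholly below the dish's rim and the rack hanging free of the dish's floor and walls; do not set it down or let go. Leave the dishes and the other things on the bench where they are.

Things in the scene. Friction and masses are not known exactly. Their poses are not given: they have to be found in the camera images.
- slide_rack: Loose steel rack of eleven upright glass slides, 0.2 kg. Origin: centre of its underside, z up. Body 81 mm (x) by 103 mm (y), 34 mm tall, slide tops at z 32.5 mm. A rigid 5 mm wire bail in the plane x = 0 rises from both ends (y +-49 mm) to two level shoulders at z 96.5 mm (|y| 26 to 46 mm) that hang on the stand's prongs, then steps up to a raised grip in the middle.
- rack_grip (a point): Centre of the rack's yellow plastic grip: a rounded bar 12 mm thick (rack x), 42 mm long (rack y), 16 mm high, 132 mm straight above the centre of the rack's underside. Fingers pointing down close on it along the rack's x; nothing else stands at its height. Same axes as the rack.
- drip_stand: Steel drip stand, fixed. Origin: centre of the underside of its tray foot (170 mm x, 190 mm y, rim 16 mm high); its front, -x, faces roughly the robot. A rod at x +70 mm, 188 mm tall, carries two 7 mm round prongs at y +-37 mm that reach forward (-x) and end at x -45 mm in upturned tips, tops 189.5 mm above the bench.
- prong_rest (a point): Low point of the prongs, midway between them, at their upper side, 173.5 mm above the bench: the rack's shoulders hang here, rack and stand axes parallel, rack underside 79.5 mm up. To come off, the rack rises over 16 mm (past the tips) but under 53 mm (its body would hit the prongs from below) and then moves 70 mm or more along the stand's -x. Same axes as the stand.
- green_dish: Open green plastic staining dish, the one to dip in; 0.4 kg, loose. Origin: centre of its underside, z up. Outside 124 mm (x) by 144 mm (y) over the rim flange, 72 mm tall; walls and floor 6 mm, so inside 104 by 124 mm, floor at z 6 mm. The rack fits with its x and y along the dish's (either way round), 10 to 12 mm clear on each side.
- blue_dish: Open blue staining dish, same size and frame as the green one; a bystander, to be left alone. The three dishes stand in a row in any order.
- white_dish: White staining dish of the same size with its lid on (93 mm tall with the lid's grip); a bystander, to be left alone.
- slides_box: Closed grey-blue plastic slide box, 98 x 120 x 36 mm, near the robot on its left; origin at the centre of its underside; leave alone.
- bottle_amber: Small amber glass bottle with black cap, 42 mm wide, 93 mm tall, at the back; origin at the centre of its underside; leave alone.
- bottle_drop: Small amber dropper bottle with red cap, 34 mm wide, 68 mm tall, at the back; origin at the centre of its underside; leave alone.
Mind the look-alikes: they are no part of the job. What is shaped like the slide_rack but black is not meant.

How it is judged (in metres and radians):
On the way:
1. the rack is lifted off the prongs, held in the fingers alone and level (z of slide_rack in the frame of drip_stand above 0.0915 m and contact force between slide_rack and drip_stand below 0.05 N and contact force between the fingers and slide_rack above 1 N and angle between slide_rack's own z axis and vertical below 0.17 rad), for 0.2 s.
At the end, for the whole second after the job is handed in: The rack is held by the fingers inside the green dish, touching neither floor nor walls: middles within 25 mm, underside 2 to 32 mm above the dish's inner floor (slides below the rim), within 0.10 rad of level, under 20 mm/s and 0.2 rad/s; the dish stands flat (contact force between the fingers and slide_rack above 1 N and contact force between slide_rack and green_dish below 0.05 N and contact force between slide_rack and drip_stand below 0.05 N and horizontal distance between slide_rack and green_dish below 0.025 m and z of slide_rack in the frame of green_dish between 0.008 and 0.038 m and angle between slide_rack's own z axis and vertical below 0.1 rad and angle between green_dish's own z axis and vertical below 0.05 rad and linear speed of slide_rack below 0.02 m/s and angular speed of slide_rack below 0.2 rad/s); the arm keeps its last pose, push and grip.
It fails at once if the rack is tipped by more than 0.35 rad (20 degrees), so that slides would slip out (angle between slide_rack's own z axis and vertical above 0.35 rad).
It fails at once if a dish is shifted by more than 15 mm (distance of any of green_dish, blue_dish, white_dish from where it was at the start of the episode above 0.015 m).
It fails at once if the slide box or one of the two bottles is shifted by more than 20 mm (distance of any of slides_box, bottle_amber, bottle_drop from where it was at the start of the episode above 0.02 m).
It also fails if it takes over 51 s, if anything falls off the work surface, if the arm or the gripper's body presses on something with over 40 N, if the wrist force passes 120 N, or if a joint passes its speed limit or range.

### The arm

A 7-joint arm with a two-finger parallel gripper is mounted at the origin on a cart in front of the work surface, level with it; the furniture and walls round the work are solid. World frame = base frame: x ahead of the robot, y to its left, z up, the work surface at z = 0. Lengths are in mm, angles in rad, forces in N, time in s.
With the tool pointing down it reaches from about 400 to 875 mm from the base axis. Payload 4.4 kg.
Tool frame: the origin (TCP) lies midway between the tips of the shut fingers; the grasp point (between the pads) lies 19 mm behind it; z points along the fingers, y is the line along which they close (so a half turn about z gives the same grasp; the last joint's range is limited). The gripper opens to 85 mm and grips with 20 to 120 N. Pads are 22 mm wide; open, the fingers measure 114 mm over their backs; the gripper's body (76 mm by 85 mm) begins 54 mm behind the grasp point. The pads swing forward as they close: fully open they stand 13 mm farther back than shut.
Start: joints at [-1.388, 0.628, 0.038, 1.517, -0.027, 0.996, -0.02], TCP at [160.031, 630.006, 231.313] pointing down, gripper open.
Joint ranges: [-3.06, 3.06], [-0.37, 2.12], [-1.25, 1.32], [0.18, 2.47], [-1.1, 4.24], [0.23, 1.98], [-2.94, 2.94]. Speed limits (rad/s): [2.57, 2.57, 3.14, 3.14, 3.14, 3.14, 3.14].

### API

Orientations are given as [roll, pitch, yaw] about the fixed x, y, z axes, in that order (R = Rz(yaw) Ry(pitch) Rx(roll)).
In Python, from cell import readout, optics, order gives the robot as it stands.
- The arm moves only by the shell command python3 -m jog 'ROWS'. ROWS is a JSON object of lists of equal length, an entry for each row: "claw": the opening, from 0 (shut) to 1 (fully open); "xyz": the shift along the tool's x, y, z each as a share of 0.1 m, from -1 to 1, a list of three; "twist": the turn, a rotation vector about the tool's x, y, z each as a share of 180 degrees, from -1 to 1, a list of three. A call has 1 to 12 rows; each row shifts and turns the commanded pose from where the row before left it, along the tool's axes as they then stand; what a row does not reach is not made up. A row lasts 1/8 s, in which the tool goes at most 62.5 mm and 10.7 degrees, less where a joint would pass 70% of its speed; a pose out of reach is approached as far as the arm can. A call with a number of a shift or a turn outside -1 to 1 is refused whole. A call with a gripper value outside its range is refused whole. The fingers move at their own pace and stop on an object; the grip force is fixed at half the most. Time passes only in rows, so rows that do not move let the fingers close. It gives the time, the measured TCP pose, the force, the opening and the grip force at its end, in the units of the state.
- readout.read_state(): the state, without advancing time (a new reading comes with each control period).
- optics.get_image(name): name is "scene" or "side" or "wrist"; returns a dict with "color" (420x560x3 uint8, red, green, blue), "fovy" (degrees; the focal length in pixels is half the picture's height over the tangent of half this angle, whatever the lens; pixels are square), "cx", "cy" (the principal point, pixels), "view" (4x4, takes a point from world to camera coordinates). Camera axes: x right, y up, looking along -z (the intrinsics and any distortion apply to the point x, -y, -z); pixel columns grow to the right and rows downward; lengths in mm; the calibration is good to about 2 mm. A picture is of the moment at which its call begins. There is no depth.
- order.finish_job(): hands the job in; it is judged then, once.
Trained networks look in the newest picture that a camera, given by its name, has taken for a name from the list of things; names that differ only in an ending like _2 or _b are one class to them, and where a whole thing is asked for, a point or a joint stands for the part that bears it (a point fixed in the world has none). Each returns a list of dicts, best first, with "score" (0 to 1); they miss things now and then, are a little off and sometimes report something else, mostly with a low value. They report only what shows in the picture. A call takes as long as a camera call. They do not tell look-alikes from the thing itself.
- optics.boxes_of(camera, label): "rect" ([left, top, width, height] in pixels, round what is visible of it).
The state is a dict: "clock": time; "qpos": joint angles; "qd": joint speeds; "tau": joint torques, N m; "eef_pos": TCP position; "tool_rot": TCP orientation; "force": force on the tool from outside, world axes, zero at the start; "torque": the same for the moment, N m; "width": finger opening in mm; "gripper_force": force on a finger pad.
Only numpy, scipy, OpenCV 4.12 (cv2) and the standard library are available. Lean on these libraries where they do the work, as an engineer would, in place of code of your own. Each camera call takes 0.05 s, during which the arm holds its last target. There are 200 camera calls.

## Working session

There is one attempt and no reset: what is moved stays moved. The work goes in short steps, Python scripts to look and compute and a shell command to move; the robot and the scene stay as the last step left them, time stands still between calls to the robot, and variables do not carry over. Pictures are saved under pics/ and viewed, at most 10 in all, crops included, and the job is handed in when it is done.

```bash
mkdir -p pics; ls
python3 - <<'E'
from cell import readout, optics
import cv2, numpy as np
s=readout.read_state(); print(s['clock'],s['eef_pos'],s['tool_rot'],s['width'])
ims=[]
for n in ["scene","side"]:
    d=optics.get_image(n); cv2.imwrite(f'pics/{n}0.png',d['color'][:,:,::-1])
    print(n,d['fovy'],d['cx'],d['cy'],np.round(d['view'],3).tolist(),[k for k in d])
    for l in ["slide_rack","rack_grip","drip_stand","green_dish","blue_dish","white_dish"]:
        print(l,[(np.round(b['rect']).tolist(),round(b['score'],2)) for b in optics.boxes_of(n,l)][:4])
E
```

```text
pics
0.0 [159.86095903 629.39075159 230.38991437] [-3.13969855e+00  3.92500259e-05  2.89284847e+00] 85.39952234293756
scene 43.0390831009942 279.2088984659755 211.09525304714376 [[0.766, -0.642, -0.009, -401.545], [0.293, 0.336, 0.895, -275.683], [-0.572, -0.689, 0.446, -1209.856], [0.0, 0.0, 0.0, 1.0]] ['color', 'fovy', 'cx', 'cy', 'view']
slide_rack [([162.0, 178.0, 31.0, 49.0], 0.88), ([224.0, 158.0, 41.0, 50.0], 0.58)]
rack_grip [([223.0, 155.0, 42.0, 55.0], 0.62)]
drip_stand [([211.0, 160.0, 78.0, 80.0], 0.64)]
green_dish [([301.0, 247.0, 74.0, 60.0], 0.84)]
blue_dish [([352.0, 277.0, 84.0, 69.0], 0.97)]
white_dish [([255.0, 223.0, 69.0, 55.0], 0.61)]
side 51.78179460566918 273.7223257848462 206.76480081081496 [[0.914, -0.406, -0.022, -460.717], [0.192, 0.383, 0.904, -227.93], [-0.358, -0.83, 0.428, -1125.276], [0.0, 0.0, 0.0, 1.0]] ['color', 'fovy', 'cx', 'cy', 'view']
slide_rack [([199.0, 168.0, 24.0, 43.0], 0.94), ([248.0, 154.0, 33.0, 47.0], 0.6)]
rack_grip [([196.0, 167.0, 26.0, 48.0], 0.72), ([248.0, 154.0, 33.0, 50.0], 0.56), ([314.0, 206.0, 18.0, 29.0], 0.28)]
drip_stand [([240.0, 158.0, 64.0, 72.0], 0.94)]
green_dish [([282.0, 246.0, 74.0, 62.0], 0.64)]
blue_dish [([317.0, 284.0, 79.0, 74.0], 0.93)]
white_dish [([255.0, 219.0, 64.0, 52.0], 0.86), ([241.0, 158.0, 66.0, 69.0], 0.53)]
```

Run:
```python
import cv2
a=cv2.imread('pics/scene0.png')[140:360,140:450]; b=cv2.imread('pics/side0.png')[140:370,180:440]
cv2.imwrite('pics/a.png',cv2.resize(a,None,fx=2.5,fy=2.5,interpolation=2)); cv2.imwrite('pics/b.png',cv2.resize(b,None,fx=2.5,fy=2.5,interpolation=2))
```

```text
(no output)
```

View pics/a.png

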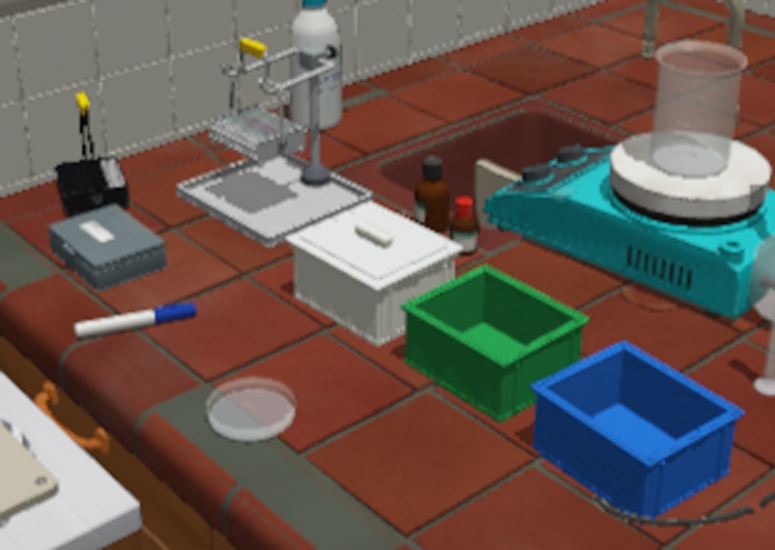

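View pics/b.png

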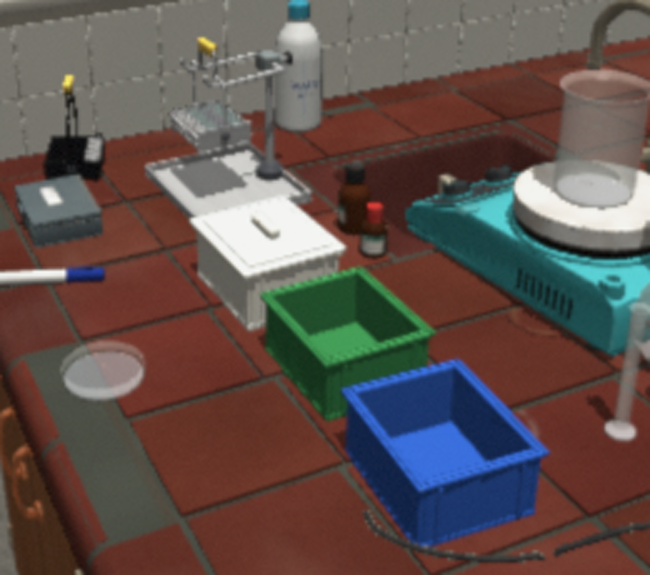

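The candidates are the black rack standing on the bench at scene (175,203) and the steel rack hanging on the stand at scene (241,160), side (262,158). The steel one is meant: it is not black and it hangs from the prongs, as the enlarged crops confirm. Next I'll fit the poses.

```bash
cat > h.py <<'E'
import numpy as np, cv2
from scipy.optimize import least_squares
def proj(d,P):
    P=np.atleast_2d(P); c=P@d['view'][:3,:3].T+d['view'][:3,3]
    f=d['color'].shape[0]/2/np.tan(np.radians(d['fovy'])/2)
    return np.c_[d['cx']+f*c[:,0]/-c[:,2], d['cy']-f*c[:,1]/-c[:,2]]
def tri(obs): # [(d,uv)]
    return least_squares(lambda p:np.concatenate([proj(d,p)[0]-uv for d,uv in obs]),[600,300,200])
def body(p,L): # p=x,y,yaw
    c,s=np.cos(p[2]),np.sin(p[2]); return np.asarray(L)@np.array([[c,s,0],[-s,c,0],[0,0,1]])+[p[0],p[1],0]
def fit(obs,p0): # obs [(d,L,uv)]
    return least_squares(lambda p:np.concatenate([(proj(d,body(p,L))-uv).ravel() for d,L,uv in obs]),p0,loss='soft_l1')
E
python3 - <<'E'
from h import *
from cell import optics
A=optics.get_image('scene');B=optics.get_image('side')
a=lambda q:np.array(q)/2.5+[140,140]-.3
b=lambda q:np.array(q)/2.5+[180,140]-.3
# yellow
ys=[]
for d,box in((A,(150,172,228,252)),(B,(150,170,250,275))):
    h=cv2.cvtColor(d['color'],cv2.COLOR_RGB2HSV); m=cv2.inRange(h,(20,120,100),(35,255,255))
    w=m[box[0]:box[1],box[2]:box[3]]; y,x=np.nonzero(w); c=np.array([x.mean()+box[2],y.mean()+box[0]]); ys.append((d,c)); print('yellow',c,len(x))
r=tri(ys);print('grip',r.x,r.cost)
def rim(sx,sy,z):return np.array([[i*sx/2,j*sy/2,z] for i,j in((-1,-1),(1,-1),(1,1),(-1,1))])
best={}
def corners(name,qa,qb,sx,sy,z):
    # pts ordered going round; try all four assignments and both directions
    res=[]
    for dr in(1,-1):
      for k in range(4):
        C=np.roll(rim(sx,sy,z)[::dr],k,axis=0)
        obs=[]
        for d,q,f in((A,qa,a),(B,qb,b)):
            i=[n for n in range(4) if q[n] is not None]
            obs.append((d,C[i],f([q[n] for n in i])))
        for y0 in(0,1.57,3.1,-1.57):
            r=fit(obs,[550,300,y0]); res.append((r.cost,np.round(r.x,3),np.abs(r.fun).max()))
    res.sort(key=lambda t:t[0]); print(name,res[0],[ (round(t[0],1),t[1][2]) for t in res[1:12:3]])
corners('green',[(404,307),(485,267),(587,318),(500,373)],[(264,296),(360,270),(433,330),(318,362)],124,144,72)
corners('blue',[(532,385),(625,343),(742,410),(650,466)],[(344,393),(460,362),(546,452),(415,489)],124,144,72)
corners('white',[(287,238),(368,203),(462,245),(380,288)],[(193,217),(298,198),(345,244),(240,273)],124,144,72)
corners('stand',[(178,187),(275,155),(372,194),(268,240)],[(146,170),(243,143),(310,185),None],170,190,16)
E
```

```text
yellow [240.64705882 158.39215686] 51
yellow [262.375   157.59375] 32
grip [572.99641294 236.31941947 210.12543228] 0.06514884930575413
green (np.float64(11.173960397179311), array([ 523.677, -224.603,   31.41 ]), np.float64(3.2986806612240684)) [(np.float64(11.2), np.float64(53.401)), (np.float64(11.2), np.float64(43.976)), (np.float64(11.2), np.float64(109.949)), (np.float64(25.1), np.float64(-58.006))]
blue (np.float64(6.320041959240751), array([ 518.9  , -408.453,  122.454]), np.float64(1.9525766677534193)) [(np.float64(6.3), np.float64(100.463)), (np.float64(6.3), np.float64(-100.599)), (np.float64(30.3), np.float64(-36.075)), (np.float64(30.3), np.float64(64.456))]
white (np.float64(9.294017622388438), array([529.543, -37.169,  59.728]), np.float64(5.571630611198941)) [(np.float64(9.3), np.float64(56.586)), (np.float64(9.3), np.float64(-9.387)), (np.float64(9.3), np.float64(-43.945)), (np.float64(18.9), np.float64(-130.319))]
stand (np.float64(7.708943160354832), array([5.84281e+02, 2.21783e+02, 5.60000e-02]), np.float64(2.948731560213872)) [(np.float64(7.7), np.float64(0.056)), (np.float64(7.7), np.float64(-3.086)), (np.float64(7.7), np.float64(40.897)), (np.float64(16.5), np.float64(-1.425))]
```

```bash
python3 -m jog '{"claw":[1,1,1,1,1,1,1,1],"xyz":[[0,0,-0.08],[0,0,-0.08],[0,0,-0.08],[0,0,-0.08],[0,0,-0.08],[0,0,-0.08],[0,0,-0.08],[0,0,-0.08]],"twist":[[0,0,0.0504],[0,0,0.0504],[0,0,0.0504],[0,0,0.0504],[0,0,0.0504],[0,0,0.0504],[0,0,0.0504],[0,0,0.0504]]}'
```

```text
clock: 1.8
eef_pos: [159.9, 630.0, 295.6]
tool_rot: [-3.141, -0.0, 1.621]
force: [0.2, 0.6, -1.1]
width: 85.6
gripper_force: 0.0
```

```bash
python3 -m jog '{"claw":[1,1,1,1,1,1,1,1,1,1,1],"xyz":[[-0.4,0.38,0],[-0.4,0.38,0],[-0.4,0.38,0],[-0.4,0.38,0],[-0.4,0.38,0],[-0.4,0.38,0],[-0.4,0.38,0],[-0.4,0.38,0],[-0.4,0.38,0],[-0.4,0.38,0],[0,0,0]],"twist":[[0,0,0],[0,0,0],[0,0,0],[0,0,0],[0,0,0],[0,0,0],[0,0,0],[0,0,0],[0,0,0],[0,0,0],[0,0,0]]}'
python3 - <<'E'
from cell import optics,readout
import cv2,numpy as np
d=optics.get_image('wrist');cv2.imwrite('pics/w1.png',d['color'][:,:,::-1])
print(d['fovy'],d['cx'],d['cy'],np.round(np.linalg.inv(d['view']),2).tolist())
s=readout.read_state();print(s['eef_pos'],s['tool_rot'])
for l in ["rack_grip","slide_rack"]: print(l,optics.boxes_of('wrist',l))
E
```

```text
clock: 3.18
eef_pos: [565.1, 245.7, 295.6]
tool_rot: [3.139, 0.003, 1.617]
force: [-1.7, 0.2, -0.2]
width: 85.7
gripper_force: 0.0
60.95242968070652 275.00409942388933 208.42451405497624 [[1.0, -0.04, -0.02, 561.8], [0.05, 0.96, 0.26, 311.12], [0.0, -0.26, 0.96, 437.05], [0.0, 0.0, 0.0, 1.0]]
[562.93702635 249.12827739 295.2561185 ] [3.14117007e+00 8.21710305e-04 1.62128377e+00]
rack_grip [{'rect': [75.8, 1.9, 122.1, 91.4], 'score': 0.63}]
slide_rack [{'rect': [76.2, 0.4, 123.5, 86.3], 'score': 0.86}, {'rect': [235.2, 142.7, 90.9, 134.2], 'score': 0.69}]
```

View pics/w1.png

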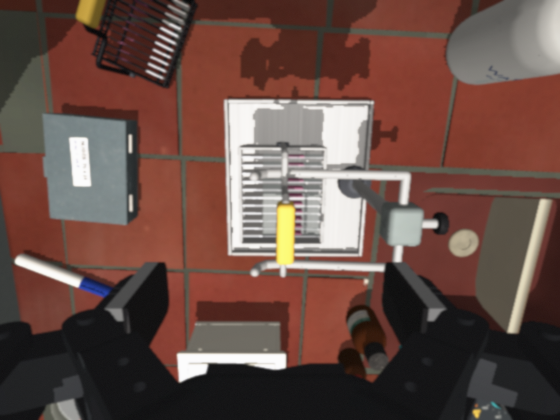

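The wrist picture shows the yellow grip at (286,234) between the two prongs. The black rack is at (145,40), the slide box at (90,168) and the bottles at (368,330). Now I'll compute the exact grip pose.

```bash
cat >> h.py <<'E'
def ray(d,uv,z):
    f=d['color'].shape[0]/2/np.tan(np.radians(d['fovy'])/2); M=np.linalg.inv(d['view'])
    v=M[:3,:3]@np.array([(uv[0]-d['cx'])/f,-(uv[1]-d['cy'])/f,-1]); o=M[:3,3]; return o+v*(z-o[2])/v[2]
E
python3 - <<'E'
from h import *
from cell import optics,readout
d=optics.get_image('wrist');h=cv2.cvtColor(d['color'],cv2.COLOR_RGB2HSV)
m=cv2.inRange(h,(20,120,80),(35,255,255));m[:150]=0;m[300:]=0
y,x=np.nonzero(m);r=cv2.minAreaRect(np.c_[x,y].astype(np.float32));print(r)
q=cv2.boxPoints(r);q=q[np.argsort(q[:,1])];t,b=(q[0]+q[1])/2,(q[2]+q[3])/2
T,Bt=ray(d,t,217),ray(d,b,217);print(T,Bt,'centre',(T+Bt)/2,'yaw',np.arctan2(T[1]-Bt[1],T[0]-Bt[0])-np.pi/2)
s=readout.read_state();e=np.array(s['eef_pos']);print(e,s['tool_rot'],s['clock'])
c=(T+Bt)/2-e;w=s['tool_rot'][2];print('tool x,y',c[0]*np.cos(w)+c[1]*np.sin(w),c[0]*np.sin(w)-c[1]*np.cos(w))
E
```

```text
((291.1788635253906, 243.5963134765625), (18.446077346801758, 60.91143035888672), 1.7357045412063599)
[571.67782947 255.9489779  217.        ] [573.39292711 213.52673093 217.        ] centre [572.53537829 234.73785442 217.        ] yaw 0.04040719717976926
[560.49997726 253.23384354 295.11657176] [-3.14055723e+00 -1.08984361e-03  1.62826131e+00] 3.375
tool x,y -19.156692059125238 10.953247958348355
```

```bash
python3 -m jog '{"claw":[1,1,1,1,1,1,1,1,1,1],"xyz":[[-0.074,0.063,0],[-0.074,0.063,0],[0,0,0],[0,0,0],[0,0,0.2],[0,0,0.25],[0,0,0.25],[0,0,0.2],[0,0,0.11],[0,0,0]],"twist":[[0,0,0],[0,0,0],[0,0,0],[0,0,0],[0,0,0],[0,0,0],[0,0,0],[0,0,0],[0,0,0],[0,0,0]]}'
python3 -m jog '{"claw":[1,1],"xyz":[[0,0,0],[0,0,0]],"twist":[[0,0,0],[0,0,0]]}'
```

```text
clock: 4.62
eef_pos: [574.5, 237.6, 193.8]
tool_rot: [-3.14, 0.0, 1.626]
force: [-0.6, -0.2, 0.9]
width: 85.7
gripper_force: 0.0
clock: 4.88
eef_pos: [575.5, 237.7, 195.2]
tool_rot: [3.14, -0.001, 1.626]
force: [0.0, 1.0, 0.4]
width: 85.5
gripper_force: 0.0
```

Run:
```python
from cell import optics
import cv2
d=optics.get_image('wrist');e=optics.get_image('scene')
cv2.imwrite('pics/w2.png',cv2.resize(cv2.hconcat([d['color'][:,:,::-1],cv2.resize(e['color'][120:225,170:310,::-1],(560,420))]),(800,300)))
```

```text
(no output)
```

View pics/w2.png

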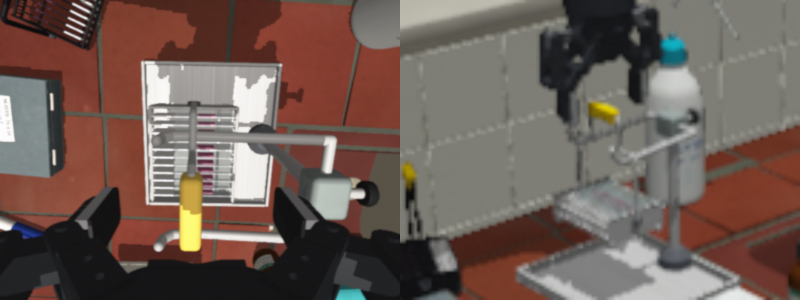

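The fingers straddle the grip: tips at (97,205) and (285,210), grip at (190,212). Closing.

```bash
python3 -m jog '{"claw":[0,0,0,0,0,0,0,0],"xyz":[[0,0,0],[0,0,0],[0,0,0],[0,0,0],[0,0,0],[0,0,0],[0,0,0],[0,0,0]],"twist":[[0,0,0],[0,0,0],[0,0,0],[0,0,0],[0,0,0],[0,0,0],[0,0,0],[0,0,0]]}'
```

```text
clock: 5.98
eef_pos: [574.8, 237.6, 194.4]
tool_rot: [-3.141, -0.0, 1.626]
force: [-2.3, 0.1, 3.6]
width: 10.7
gripper_force: 59.7
```

```bash
python3 -m jog '{"claw":[0,0,0,0,0,0,0,0,0],"xyz":[[0,0,-0.05],[0,0,-0.07],[0,0,-0.08],[0,0,-0.08],[0,0,-0.05],[0,0,-0.02],[0,0,0],[0,0,0],[0,0,0]],"twist":[[0,0,0],[0,0,0],[0,0,0],[0,0,0],[0,0,0],[0,0,0],[0,0,0],[0,0,0],[0,0,0]]}'
python3 - <<'E'
from cell import optics
import cv2
d=optics.get_image('wrist');e=optics.get_image('scene')
cv2.imwrite('pics/w3.png',cv2.resize(cv2.hconcat([d['color'][:,:,::-1],cv2.resize(e['color'][120:225,170:310,::-1],(560,420))]),(800,300)))
E
```

```text
clock: 7.1
eef_pos: [574.8, 237.5, 229.0]
tool_rot: [-3.141, 0.0, 1.626]
force: [0.2, -1.0, -2.7]
width: 10.5
gripper_force: 59.0
```

View pics/w3.png

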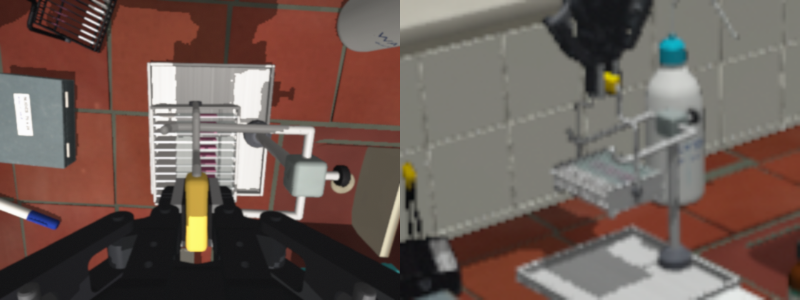

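```bash
python3 -m jog '{"claw":[0,0,0,0,0,0,0,0,0,0,0,0],"xyz":[[0,-0.05,0],[0,-0.1,0],[0,-0.15,0],[0,-0.15,0],[0,-0.15,0],[0,-0.15,0],[0,-0.15,0],[0,-0.08,0],[0,-0.03,-0.05],[0,0,-0.12],[0,0,-0.12],[0,0,-0.05]],"twist":[[0,0,0],[0,0,0],[0,0,0],[0,0,0],[0,0,0],[0,0,0],[0,0,0],[0,0,0],[0,0,0],[0,0,0],[0,0,0],[0,0,0]]}'
```

```text
clock: 8.7
eef_pos: [475.1, 232.1, 264.6]
tool_rot: [3.139, -0.001, 1.626]
force: [0.7, 0.9, -2.1]
width: 10.6
gripper_force: 59.0
```

```bash
python3 -m jog '{"claw":[0,0,0,0,0,0,0,0,0,0,0,0],"xyz":[[-0.1,0.01,0],[-0.2,0.01,0],[-0.3,0.01,0],[-0.3,0.01,0],[-0.3,0.01,0],[-0.3,0.01,0],[-0.3,0.01,0],[-0.3,0.01,0],[-0.3,0.01,0],[-0.3,0.01,0],[-0.3,0.01,0],[-0.3,0.01,0]],"twist":[[0,0,0],[0,0,0],[0,0,0],[0,0,0],[0,0,0],[0,0,0],[0,0,0],[0,0,0],[0,0,0],[0,0,0],[0,0,0],[0,0,0]]}'
python3 -m jog '{"claw":[0,0,0,0,0,0,0,0,0,0,0,0],"xyz":[[-0.3,0.01,0],[-0.3,0.01,0],[-0.3,0.01,0],[-0.3,0.01,0],[-0.3,0.01,0],[-0.3,0.01,0],[-0.3,0.01,0],[-0.2,0.01,0],[-0.1,0,0],[0,0,0],[0,0,0],[0,0,0]],"twist":[[0,0,0],[0,0,0],[0,0,0],[0,0,0],[0,0,0],[0,0,0],[0,0,0],[0,0,0],[0,0,0],[0,0,0],[0,0,0],[0,0,0]]}'
python3 - <<'E'
from cell import optics,readout
import cv2
d=optics.get_image('wrist');e=optics.get_image('scene')
cv2.imwrite('pics/w4.png',d['color'][:,:,::-1]);cv2.imwrite('pics/s4.png',e['color'][:,:,::-1])
print(readout.read_state()['qpos'])
E
```

```text
clock: 10.2
eef_pos: [503.2, -99.6, 263.0]
tool_rot: [-3.14, 0.0, 1.624]
force: [0.8, 0.4, -2.2]
width: 10.8
gripper_force: 59.0
clock: 11.7
eef_pos: [526.0, -334.8, 263.3]
tool_rot: [3.141, -0.001, 1.628]
force: [0.5, -0.2, -3.0]
width: 10.4
gripper_force: 59.0
[ 0.24779342  0.59501647  0.4606259   1.56481465 -0.29165146  1.05073506
  0.84227606]
```

View pics/w4.png

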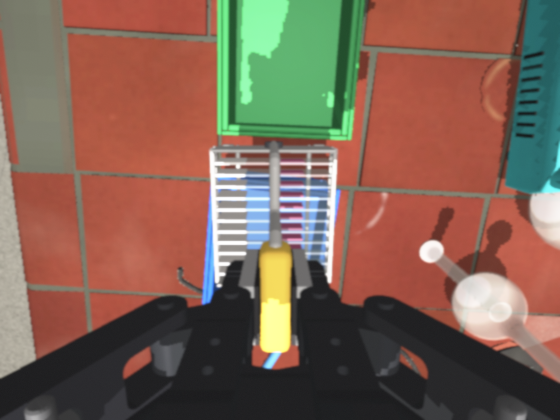

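The green dish's near rim corners are at (218,137) and (353,140), with the rack level below it in the picture, its far end from (211,148) to (337,148). Now I'll measure both.

Run:
```python
from h import *
from cell import optics,readout
d=optics.get_image('wrist');s=readout.read_state();e=np.array(s['eef_pos']);w=s['tool_rot'][2];print(e,s['tool_rot'])
h=cv2.cvtColor(d['color'],cv2.COLOR_RGB2HSV);m=cv2.inRange(h,(45,80,40),(80,255,255))
m[:,:200]=0;m[:,380:]=0;m[160:]=0
rows=range(5,125,5)
L=[(np.nonzero(m[v])[0].min(),v+.5) for v in rows];R=[(np.nonzero(m[v])[0].max()+1,v+.5) for v in rows]
cols=range(230,345,5);Bm=[(u+.5,np.nonzero(m[:,u])[0].max()+1) for u in cols]
def line(P):
    W=np.array([ray(d,p,70.5)[:2] for p in P]);vx,vy,x,y=cv2.fitLine(W.astype(np.float32),cv2.DIST_HUBER,0,.01,.01).ravel();return np.array([x,y]),np.array([vx,vy])*np.sign(vx if abs(vx)>abs(vy) else vy),W
(lp,lv,_),(rp,rv,_),(bp,bv,_)=map(line,(L,R,Bm))
print('yaws L,R,B',np.arctan2(*lv[::-1])-np.pi/2,np.arctan2(*rv[::-1])-np.pi/2,np.arctan2(*bv[::-1]))
yaw=np.arctan2(*bv[::-1])
ix=lambda p,v,q,u:p+v*np.linalg.solve(np.c_[v,-u],q-p)[0]
c1,c2=ix(lp,lv,bp,bv),ix(rp,rv,bp,bv);print('corners',c1,c2,np.linalg.norm(c2-c1))
yw=(np.arctan2(*lv[::-1])-np.pi/2+np.arctan2(*rv[::-1])-np.pi/2+yaw)/3
print('dish',(c1+c2)/2+72*np.array([-np.sin(yw),np.cos(yw)]),yw)
z=e[2]-113+33
for u in((211,148),(337,148)):print('rack end',ray(d,u,z))
# joint fit of green dish with side cams' earlier corners
```

```text
[ 525.80322492 -335.44790797  263.38954116] [ 3.14144640e+00 -2.14260078e-04  1.62701519e+00]
yaws L,R,B 0.009348035 0.010557532 0.01733954
corners [ 469.97104 -292.7922 ] [ 593.80676 -290.64474] 123.85434
dish [ 530.99506 -219.72403] 0.012415037
rack end [ 484.20026285 -293.81023729  183.38954116]
rack end [ 561.61270299 -289.3676763   183.38954116]
```

View pics/s4.png

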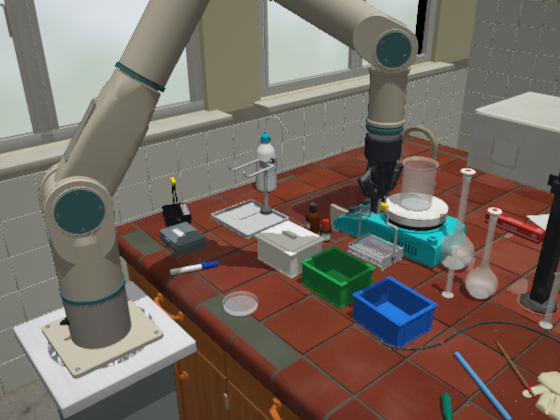

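The scene view shows the rack held over the green/blue dishes. Next I'll check its tilt with a projected level model.

Run:
```python
from h import *
from cell import optics,readout
s=readout.read_state();e=np.array(s['eef_pos'])
p=[525.8,-337.5,.05];z0=e[2]-113
out=[]
def seg(L,d,im,o,k,col):
    q=((proj(d,body(p,np.array(L,float))+[0,0,z0])-o)*k).round().astype(int)
    for a,b in zip(q[:-1],q[1:]): cv2.line(im,tuple(a),tuple(b),col,1)
for n in('scene','side','wrist'):
    d=optics.get_image(n)
    c=proj(d,[p[0],p[1],z0+70])[0]; hw=45 if n!='wrist' else 100
    if n=='wrist': c=np.array([275,200])
    o=(c-hw).astype(int);k=266/(2*hw)
    im=cv2.resize(d['color'][o[1]:o[1]+2*hw,o[0]:o[0]+2*hw,::-1],(266,266),interpolation=2);raw=im.copy()
    for zz,col in((0,(255,0,0)),(34,(0,255,255))):
        seg([[x,y,zz] for x,y in((-40.5,-51.5),(40.5,-51.5),(40.5,51.5),(-40.5,51.5),(-40.5,-51.5))],d,im,o,k,col)
    seg([[0,-49,34],[0,-49,96.5],[0,-26,96.5],[0,-21,132],[0,21,132],[0,26,96.5],[0,49,96.5],[0,49,34]],d,im,o,k,(0,0,255))
    out.append(cv2.vconcat([raw,im]))
cv2.imwrite('pics/ov.png',cv2.hconcat(out))
```

```text
(no output)
```

View pics/ov.png

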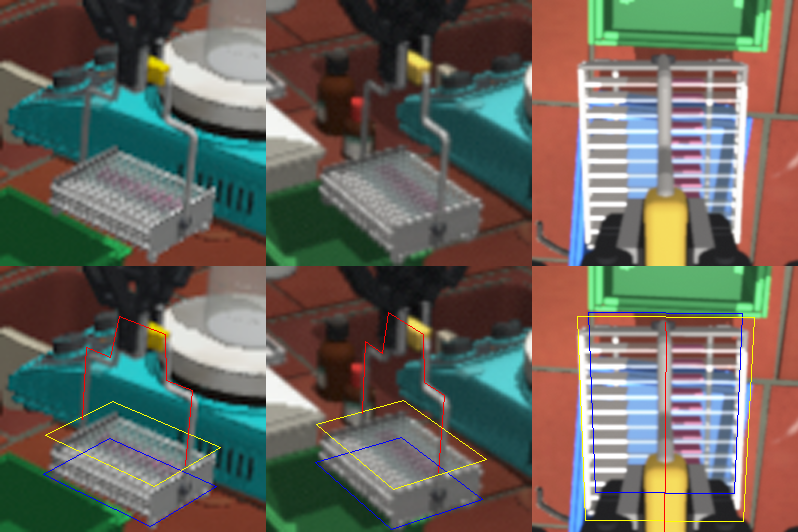

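The rack sits at the same pixels relative to the gripper as when it hung level (bail end about (272,145) in w2, w3 and w4), so it hasn't pivoted in the fingers. Next I'll move above the green dish and check the fit.

```bash
python3 -m jog '{"claw":[0,0,0,0,0,0,0,0,0,0,0],"xyz":[[0,0,0],[0.1,0.01,0],[0.2,0.01,0],[0.25,0.01,0],[0.25,0.01,0],[0.2,0.01,0],[0.14,0.01,0],[0.06,0.006,0],[0,0,0],[0,0,0],[0,0,0]],"twist":[[0,0,0.014],[0,0,0],[0,0,0],[0,0,0],[0,0,0],[0,0,0],[0,0,0],[0,0,0],[0,0,0],[0,0,0],[0,0,0]]}'
python3 -m jog '{"claw":[0,0,0,0,0,0,0,0],"xyz":[[0,0,0.08],[0,0,0.15],[0,0,0.15],[0,0,0.1],[0,0,0.04],[0,0,0],[0,0,0],[0,0,0]],"twist":[[0,0,0],[0,0,0],[0,0,0],[0,0,0],[0,0,0],[0,0,0],[0,0,0],[0,0,0]]}'
python3 - <<'E'
from cell import optics
import cv2
o=[cv2.resize(optics.get_image('wrist')['color'][20:320,130:430,::-1],(400,400))]
e=optics.get_image('scene')['color'][210:310,295:395,::-1]
f=optics.get_image('side')['color'][200:320,270:390,::-1]
o.append(cv2.vconcat([cv2.resize(e,(300,300),interpolation=2),cv2.resize(f,(300,300),interpolation=2)]))
o[0]=cv2.copyMakeBorder(o[0],0,200,0,0,0)
cv2.imwrite('pics/d1.png',cv2.hconcat(o))
E
```

```text
clock: 13.38
eef_pos: [530.6, -216.9, 263.3]
tool_rot: [-3.142, 0.0, 1.581]
force: [-0.1, -0.6, -2.2]
width: 10.6
gripper_force: 59.0
clock: 14.38
eef_pos: [531.1, -216.1, 211.7]
tool_rot: [3.141, 0.0, 1.582]
force: [-0.3, 0.5, -1.9]
width: 10.4
gripper_force: 58.9
```

View pics/d1.png

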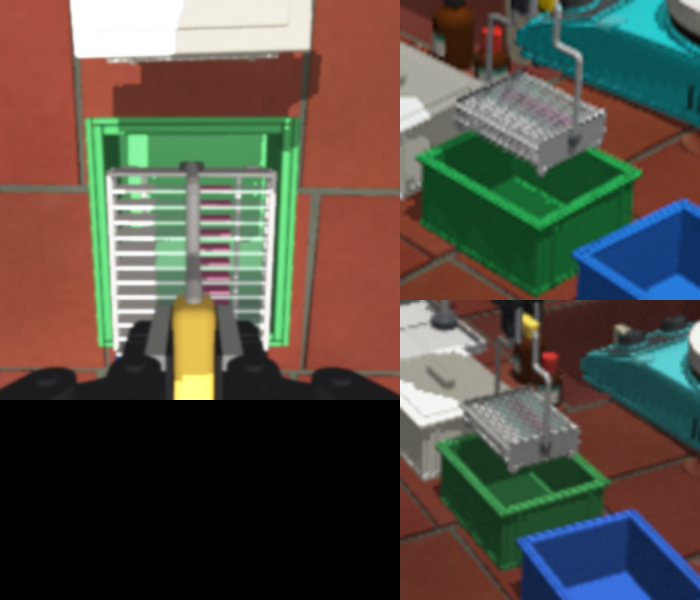

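The rack is over the dish opening. Wrist crop pixels: dish rim corners at (87,118), (299,118), (97,346) and (290,346), rack far end from (107,172) to (276,172). I'll work out the offset from these.

Run:
```python
from h import *
from cell import optics,readout
d=optics.get_image('wrist');e=np.array(readout.read_state()['eef_pos']);print(e)
g=lambda q:(q[0]*.75+130,q[1]*.75+20)
C=np.array([ray(d,g(q),71) for q in((87,118),(299,118),(97,346),(290,346))]);print(C.round(1).tolist(),C.mean(0))
for z in(130,125,120):print(z,[ray(d,g(q),z).round(1).tolist() for q in((107,172),(276,172),(113,330),(270,330))])
# far bail post top at z shoulder ~96.5 up, yellow grip
print('bail end',ray(d,g((192,165)),e[2]-115+96.5))
```

```text
[ 530.90281722 -215.99562373  211.4992772 ]
[[469.7, -149.1, 71.0], [590.8, -147.6, 71.0], [469.6, -291.6, 71.0], [594.9, -290.1, 71.0]] [ 531.22980497 -219.58998025   71.        ]
130 [[490.5, -173.6, 130.0], [569.1, -172.6, 130.0], [490.8, -253.2, 130.0], [570.6, -252.3, 130.0]]
125 [[489.6, -174.1, 125.0], [570.0, -173.1, 125.0], [489.9, -255.5, 125.0], [571.5, -254.5, 125.0]]
120 [[488.7, -174.6, 120.0], [570.8, -173.6, 120.0], [489.0, -257.8, 120.0], [572.4, -256.8, 120.0]]
bail end [ 530.07645517 -164.54506224  192.9992772 ]
```

Run:
```python
from h import *
from cell import optics,readout
d=optics.get_image('wrist');cv2.imwrite('pics/w5.png',d['color'][:,:,::-1])
e=np.array(readout.read_state()['eef_pos'])
# hanging reference picture w1: view from printed inverse, recompute rotation from tilt
M=np.linalg.inv(d['view']);print(np.round(M,3).tolist())
# camera offset in tool frame
# predicted pixels for tilts about the finger line through the grip
for th in(0,.05,.1,-.05):
  for dy in(0,-4):
    P=[]
    for y,z in((51.5,96.5),(51.5,33),(51.5,3),(26,96.5),(21,140)):
        zz=z-132; Y=y*np.cos(th)+zz*np.sin(th); Z=-y*np.sin(th)+zz*np.cos(th)
        P.append([e[0],e[1]+dy+Y,e[2]+17+Z])
    print(th,dy,proj(d,P)[:,1].round(1))
im=cv2.cvtColor(cv2.imread('pics/w1.png'),cv2.COLOR_BGR2GRAY)
a=cv2.resize(cv2.imread('pics/w1.png')[120:300,220:350],(390,540),interpolation=2)
b=cv2.resize(cv2.imread('pics/w5.png')[100:280,205:335],(390,540),interpolation=2)
cv2.imwrite('pics/cmp.png',cv2.hconcat([a,b]))
```

```text
[[1.0, -0.012, -0.004, 530.243], [0.012, 0.965, 0.26, -151.017], [0.0, -0.26, 0.966, 353.181], [0.0, 0.0, 0.0, 1.0]]
0 0 [143.7 134.9 132.2 199.6 243.1]
0 -4 [152.8 141.5 138.1 207.9 253.8]
0.05 0 [147.3 142.8 141.5 202.7 241. ]
0.05 -4 [156.2 149.3 147.2 211.  251.7]
0.1 0 [151.1 150.7 150.6 205.9 239.1]
0.1 -4 [159.9 157.  156.2 214.1 249.7]
-0.05 0 [140.2 126.9 122.9 196.6 245.3]
-0.05 -4 [149.5 133.7 128.9 205.  256.1]
```

View pics/cmp.png

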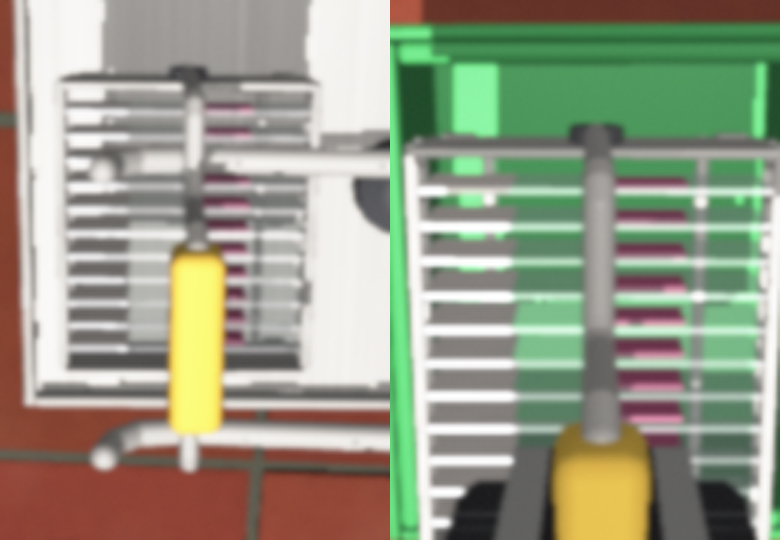

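Run:
```python
from h import *
from cell import optics
d=optics.get_image('wrist')
M=np.linalg.inv(d['view'])
# w1 camera: same tilt, yaw .048
M1=M.copy();c,s=np.cos(.036),np.sin(.036);M1[:3,:3]=np.array([[c,-s,0],[s,c,0],[0,0,1]])@M[:3,:3];M1[:3,3]=[561.8,311.12,437.05]
d1=dict(d);d1['view']=np.linalg.inv(M1)
for yc in(233,235,237):
    print(yc,proj(d1,body([572.5,yc,.045],[[0,21,140],[0,51.5,33],[0,49,33],[0,51.5,3],[0,51.5,40]])+[0,0,79.5])[:,1].round(1),'seen 201.7, bracket 142.7, rail 146')
# w2 vs w3 shift of the rack's far half
a,b=[cv2.imread(f'pics/{n}.png',0) for n in('w2','w3')]
for nm,(x0,y0,x1,y1) in dict(bracket=(184,97,206,112),leftrail=(146,98,180,150),rail=(205,98,243,150)).items():
    t=a[y0:y1,x0:x1];r=cv2.matchTemplate(b[y0-12:y1+12,x0-12:x1+12],t,cv2.TM_CCOEFF_NORMED);_,v,_,l=cv2.minMaxLoc(r);print(nm,v,l[0]-12,l[1]-12)
```

```text
233 [206.7 143.4 146.2 140.8 144.1] seen 201.7, bracket 142.7, rail 146
235 [203.7 141.2 144.  138.7 141.8] seen 201.7, bracket 142.7, rail 146
237 [200.6 138.9 141.7 136.7 139.5] seen 201.7, bracket 142.7, rail 146
bracket 0.9791516661643982 2 0
leftrail 0.5953158736228943 2 0
rail 0.6912930011749268 1 -9
```

```bash
python3 -m jog '{"claw":[0,0,0,0,0,0,0,0],"xyz":[[0,0.01,0.04],[0,0,0.08],[0,0,0.1],[0,0,0.1],[0,0,0.06],[0,0,0.02],[0,0,0],[0,0,0]],"twist":[[0,0,0],[0,0,0],[0,0,0],[0,0,0],[0,0,0],[0,0,0],[0,0,0],[0,0,0]]}'
```

```text
clock: 15.68
eef_pos: [532.1, -216.1, 171.6]
tool_rot: [3.141, 0.0, 1.582]
force: [0.2, -0.6, -2.1]
width: 10.7
gripper_force: 58.9
```

```bash
python3 -m jog '{"claw":[0,0,0,0,0,0,0,0,0,0,0],"xyz":[[0,0,0.03],[0,0,0.06],[0,0,0.08],[0,0,0.08],[0,0,0.05],[0,0,0.03],[0,0,0.01],[0,0,0],[0,0,0],[0,0,0],[0,0,0]],"twist":[[0,0,0],[0,0,0],[0,0,0],[0,0,0],[0,0,0],[0,0,0],[0,0,0],[0,0,0],[0,0,0],[0,0,0],[0,0,0]]}'
python3 - <<'E'
from h import *
from cell import optics,readout
s=readout.read_state();e=np.array(s['eef_pos']);print(e,s['force'],s['torque'])
d=optics.get_image('wrist');cv2.imwrite('pics/fin.png',d['color'][:,:,::-1])
h=cv2.cvtColor(d['color'],cv2.COLOR_RGB2HSV);m=cv2.inRange(h,(45,80,40),(80,255,255))
# far dish rim outer edge & side edges; gap of green between rack and walls
far=[np.nonzero(m[:,u])[0].min() for u in(230,260,300,320)];print('far rim y',far,[ray(d,(u,v),71)[1].round(1) for u,v in zip((230,260,300,320),far)])
for v in(130,160,190,220):
    x=np.nonzero(m[v])[0];print(v,x.min(),x.max(),ray(d,(x.min(),v),71)[0].round(1),ray(d,(x.max()+1,v),71)[0].round(1))
# dish motion in the fixed cameras
for n in('scene','side'):
    c=optics.get_image(n)['color'];a=cv2.imread(f'pics/{n}0.png')[:,:,::-1]
    for col,lo,hi in(('g',(45,80,30),(80,255,255)),('b',(100,120,40),(125,255,255))):
        q=[]
        for i in(a,c):
            mm=cv2.inRange(cv2.cvtColor(np.ascontiguousarray(i),cv2.COLOR_RGB2HSV),lo,hi);k,l,st,_=cv2.connectedComponentsWithStats(mm);q.append(st[1+st[1:,4].argmax(),:4].tolist())
        print(n,col,q)
E
```

```text
clock: 17.05
eef_pos: [531.9, -216.0, 137.4]
tool_rot: [3.141, 0.0, 1.582]
force: [0.2, 0.3, -3.1]
width: 10.9
gripper_force: 58.9
[ 531.88774173 -216.00486687  137.39926022] [ 0.24478993  0.33902107 -3.10972761] [-0.0121136  -0.07774241  0.01296178]
far rim y [np.int64(106), np.int64(106), np.int64(106), np.int64(106)] [np.float64(-148.0), np.float64(-147.7), np.float64(-147.5), np.float64(-147.3)]
130 165 380 468.7 591.8
160 167 377 468.7 591.6
190 170 376 469.3 592.6
220 173 373 469.9 592.4
scene g [[300, 246, 76, 63], [300, 251, 76, 58]]
scene b [[352, 276, 86, 72], [352, 276, 86, 72]]
side g [[285, 247, 69, 61], [285, 248, 69, 60]]
side b [[317, 284, 82, 74], [317, 284, 82, 74]]
```

The dish hasn't moved, the force is just the rack's weight, and the rack is centred about 22 mm above the dish's underside. Handing in.

```bash
python3 -c "
from cell import order;print(order.finish_job())"
```

```text
the job is handed in; nothing more can be done
None
```

I handed the job in at about 17 s with the rack still in the fingers, hanging level and still inside the green dish. By my measurements it was centred, its underside was about 16 mm above the dish's inner floor, and it touched neither floor nor walls; the hand-in gave no verdict.

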